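# Release the locked stylus tray with the latch pin

### The arm

A 6-joint arm with a two-finger parallel gripper is mounted at the origin on the work surface. World frame = base frame: x ahead of the robot, y to its left, z up, the work surface at z = 0. Lengths are in m, angles in rad, forces in N, time in s.
With the tool pointing down it reaches from about 0.375 to 0.825 m from the base axis. Payload 5.5 kg.
Tool frame: the origin (TCP) lies midway between the tips of the shut fingers; the grasp point (between the pads) lies 19 mm behind it; x points along the fingers, y is the direction in which the jaws open and shut, and the axes are right-handed (so a half turn about x gives the same grasp; the last joint's range is limited). The gripper opens to 85 mm and grips with 20 to 120 N. Pads are 22 mm wide; open, the fingers measure 114 mm over their backs; the gripper's body (76 mm by 85 mm) begins 54 mm behind the grasp point. The pads swing forward as they close: fully open they stand 13 mm farther back than shut.
Start: joints at [1.158, 0.314, -0.047, 1.21, 0, 1.571], TCP at [0.241, 0.55, 0.211] pointing down, gripper open.
Joint ranges: [-2.67, 2.67], [-0.69, 1.73], [-1.03, 1.25], [-2.08, 2.16], [-1.42, 1.45], [-3.14, 3.14]. Speed limits (rad/s): [2.39, 2.39, 3.01, 3.14, 3.14, 3.14].

### API

Orientations are given as a unit quaternion [x, y, z, w].
In Python, from station import r, cams gives the robot as it stands. The module is installed in compiled form; this text tells all that it offers.
- The arm moves only by the shell command python3 -m crank 'ROWS' [OPENING]. ROWS is JSON, a list of rows, each an object with "delta_pos": the shift along the tool's x, y, z in mm, a list of three; "twist": the turn about the tool's x in degrees. A call has 1 to 20 rows; each row shifts and turns the commanded pose from where the row before left it, along the tool's axes as they then stand; what a row does not reach is not made up. A row lasts 1/12 s, in which the tool goes at most 41.7 mm and 7.16 degrees, less where a joint would pass 70% of its speed; a pose out of reach is approached as far as the arm can. A call is refused whole if a number of a shift passes 41.7 or a number of a turn 7.16, either way. A call with a gripper value outside its range is refused whole. OPENING is the opening, from -1 (shut) to 1 (fully open), set as the call begins (- or left out, the last holds). The fingers move at their own pace and stop on an object; the grip force is fixed at half the most. Time passes only in rows, so rows that do not move let the fingers close. It gives the time, the measured TCP pose, the force and the opening at its end, in the units of the state.
- r.observe(): the state, without advancing time (a new reading comes with each control period).
- cams.camera(name): name is "scene" or "top" or "wrist"; returns a dict with "img" (400x640x3 uint8, red, green, blue), "intrinsics" (3x3 intrinsics, pixels), "position" and "orientation" of the camera in the world. Camera axes: x right, y down, z forward; pixel columns grow to the right and rows downward; lengths in m; the calibration is good to about 2 mm. A picture is of the moment at which its call begins. There is no depth.
- r.hand_in(): hands the job in, once; it reports no verdict.
The state is a dict: "t": time; "qpos": joint angles; "dq": joint speeds; "joint_efforts": joint torques, N m; "tcp_pos": TCP position; "ee_rot": TCP orientation; "force": force on the tool from outside, world axes, zero at the start; "torque": the same for the moment, N m; "grip_width": finger opening in m.
Only numpy, scipy, OpenCV 4.12 (cv2) and the standard library are available. Lean on these libraries where they do the work, as an engineer would, in place of code of your own. Each camera call takes 0.05 s, during which the arm holds its last target.

### The job

The spring-loaded stylus tray of the grey case is locked by a latch hidden inside it. Take the slim-handled release pin out of the rack, push it down through the small hole in the case's top and feel for the latch: press it gently, never with more than 25 N, until the tray springs open. Then put the pin back upright, fully home, in its free hole in the rack, let go of it, and leave the tray open and everything else where it is.

Things in the scene. Friction and masses are not known exactly. Their poses are not given: they have to be found in the camera images.
- pin: Release pin, standing in a hole of the rack: steel rod, 5 mm diameter, 70 mm long, round tip, below a slim upright aluminium handle of 16 mm diameter and 50 mm height with dark grooves (the tallest and slimmest handle in the rack). 45 g. Origin at the tip, z up along the pin; handle from z = 70 mm (flat shoulder) to 120 mm. Home in the rack, the shoulder rests on the rack's top.
- pin_handle (a point): Middle of the pin's handle, 95 mm above the tip.
- rack: Fixed aluminium block, 50 (x) x 150 (y) x 76 (z) mm, with three upright through holes of 8 mm diameter in a row along y, at x = 0 and y = -48, 0, +48 mm. Origin at the centre of its underside, on the table. Which hole holds the pin varies; the other two hold the disc-headed and the block-headed gauge. It may stand to the robot's left or right.
- case: Fixed grey stylus case, 150 (x) x 130 (y) x 75 (z) mm. Origin at the centre of its underside, on the table; -x is its front, the face of the tray. Its flat top plate, 8 mm thick, has one round access hole of 7 mm diameter with an engraved ring round it, 35 mm behind the middle (+x). Flat dark spots at the corners are screws.
- case_hole (a point): Centre of the access hole's mouth, at the case's top face; axes as the case's. Straight below is the latch's flat pad, 16 mm wide, at an unknown 18 to 42 mm below the top. Springy: about 5 N at first, 10 to 12 N after 4 mm, where the tray is let go, then 12 N at a hard stop at 6 mm of travel. A steady 15 to 20 N always opens it; a stiff push past the stop soon exceeds 25 N.
- tray (a joint): Travel of the tray out of the case towards the case's -x, in m: 0 shut and locked, 0.045 fully sprung open. It is pushed out by its own spring as soon as the latch lets go and stays out.
- tray_front (a point): Middle of the tray's outer front face (116 mm wide, 62 mm high, flush with the case's front when shut).
- disc_gauge: Gauge in the rack, flat round aluminium head of 30 mm diameter, 20 mm high, top 20 mm above the rack; origin at the lower end of its 40 mm rod. To be left.
- block_gauge: Gauge in the rack, square aluminium head 24 x 24 x 30 mm, top 30 mm above the rack; origin at the lower end of its 40 mm rod. To be left.
- nut: Loose dark hexagon nut, 26 mm across its corners, 14 mm high, lying on the front half of the case's top; origin at the centre of its underside. To be left.
- jack: Loose dark round screw-jack post, 44 mm in diameter at the foot, 66 mm high; origin at the centre of its underside. To be left.
- slip_block: Loose steel block, 35 x 50 x 30 mm; origin at the centre of its underside. To be left.
- washer: Loose thick steel washer, 44 mm in diameter, 12 mm high; origin at the centre of its underside. To be left.
- brush: Loose flat brush with a wooden handle, 200 mm long, lying on the table; origin at the centre of its underside. To be left.
Mind the look-alikes: they are no part of the job. What is shaped like the pin but yellow is not meant.

How it is judged:
On the way, in this order (a step that is already met when the one before it is completed fails the run):
1. the pin's tip is in the access hole, at least 8 mm below the case's top, with the tray still shut (x of pin in the frame of case_hole between -0.004 and 0.004 m and y of pin in the frame of case_hole between -0.004 and 0.004 m and z of pin in the frame of case_hole between -0.07 and -0.008 m and value of joint tray below 0.004 m), for 0.05 s.
2. the tray has sprung open while the pin is in the hole (x of pin in the frame of case_hole between -0.004 and 0.004 m and y of pin in the frame of case_hole between -0.004 and 0.004 m and z of pin in the frame of case_hole below -0.008 m and value of joint tray above 0.036 m), for 0.02 s.
At the end, for the whole second after the job is handed in: The tray stands open by more than 36 mm; the release pin stands upright (within 0.1 rad) at rest in a hole of the rack, its shoulder within 4 mm of the rack's top (value of joint tray above 0.036 m and z of pin in the frame of rack between 0.002 and 0.01 m and x of pin in the frame of rack between -0.004 and 0.004 m and y of pin in the frame of rack between -0.055 and 0.055 m and angle between pin's own z axis and vertical below 0.1 rad and linear speed of pin below 0.02 m/s); the robot touches nothing.
It fails at once if the pin pressed on the case or anything inside it with more than 25 N (contact force between pin and case above 25 N).
It fails at once if one of the two gauges in the rack moved by more than 15 mm (distance of any of disc_gauge, block_gauge from where it was at the start of the episode above 0.015 m).
It fails at once if the nut on the case moved by more than 15 mm (distance of nut from where it was at the start of the episode above 0.015 m).
It fails at once if the screw-jack post, steel block, washer or brush moved by more than 15 mm (distance of any of jack, slip_block, washer, brush from where it was at the start of the episode above 0.015 m).
It also fails if it takes over 64 s, if anything falls off the work surface, if the arm or the gripper's body presses on something with over 40 N, if the wrist force passes 120 N, or if a joint passes its speed limit or range.

## Working session

There is one attempt and no reset: what is moved stays moved. The work goes in short steps, Python scripts to look and compute and a shell command to move; the robot and the scene stay as the last step left them, time stands still between calls to the robot, and variables do not carry over. Pictures are saved under pics/ and viewed, and the job is handed in when it is done.

```bash
mkdir -p pics; cat > h.py <<'E'
import numpy as np, cv2
from scipy.spatial.transform import Rotation as R
from station import r, cams
def shot(name, fn):
    c=cams.camera(name); cv2.imwrite('pics/'+fn+'.png',c['img'][:,:,::-1]); 
    np.save('pics/'+fn+'.npy',dict(c),allow_pickle=True); return c
def load(fn): return np.load('pics/'+fn+'.npy',allow_pickle=True).item()
def ray(c,u,v):
    d=np.linalg.inv(np.array(c['intrinsics']))@[u,v,1.]
    return np.array(c['position']),R.from_quat(c['orientation']).apply(d)
def onz(c,u,v,z):
    p,d=ray(c,u,v); return p+d*(z-p[2])/d[2]
def tri(c1,uv1,c2,uv2):
    p,d=ray(c1,*uv1);q,e=ray(c2,*uv2);d/=np.linalg.norm(d);e/=np.linalg.norm(e)
    s=np.linalg.lstsq(np.stack([d,-e],1),q-p,rcond=None)[0]
    a=p+d*s[0];b=q+e*s[1];return (a+b)/2,np.linalg.norm(a-b)
def proj(c,X):
    x=np.array(c['intrinsics'])@R.from_quat(c['orientation']).inv().apply(np.array(X)-c['position']);return x[:2]/x[2]
E
python3 - <<'E'
from h import *
for n in ['scene','top','wrist']:
    c=shot(n,n+'0'); print(n,np.round(c['position'],3),np.round(c['orientation'],3),np.round(c['intrinsics'],1).tolist())
print(r.observe())
E
```

```text
scene [0.802 0.51  0.811] [ 0.232  0.917 -0.316 -0.073] [[372.2, 0.0, 322.3], [0.0, 372.2, 195.1], [0.0, 0.0, 1.0]]
top [ 0.268 -0.003  1.358] [ 0.711 -0.697  0.064 -0.073] [[471.0, 0.0, 324.3], [0.0, 471.0, 196.1], [0.0, 0.0, 1.0]]
wrist [0.177 0.578 0.374] [0.83  0.542 0.074 0.113] [[309.3, 0.0, 317.5], [0.0, 309.3, 202.7], [0.0, 0.0, 1.0]]
{'t': 0.15, 'qpos': array([ 1.15798486e+00,  3.14054081e-01, -4.78347524e-02,  1.21020610e+00,
        2.21766788e-05,  1.57082722e+00]), 'dq': array([ 0.0003121 , -0.0024136 ,  0.00157373,  0.00018398, -0.00024228,
       -0.00159933]), 'joint_efforts': array([ 2.15004329e-04, -5.40043616e+01,  3.40059578e+01,  1.33594754e-02,
       -5.30741045e-05,  7.97801249e-06]), 'tcp_pos': array([0.24051759, 0.54917412, 0.20994477]), 'ee_rot': array([ 0.14447966,  0.69219701, -0.14537521,  0.69199348]), 'force': array([ 0.32017458, -0.53147689,  1.01444647]), 'torque': array([-0.09841888, -0.03557142, -0.0381798 ]), 'grip_width': 0.0855831249646836}
```

View pics/scene0.png

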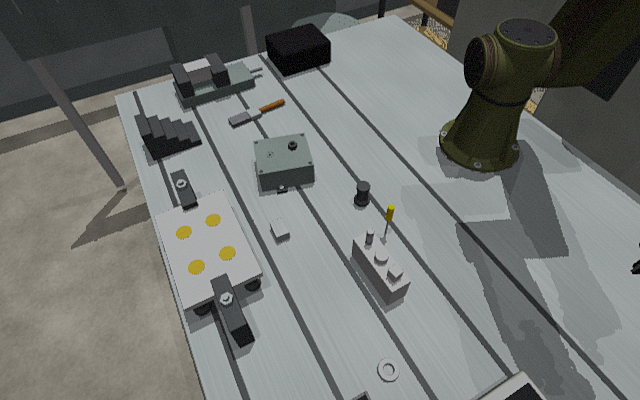

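View pics/top0.png

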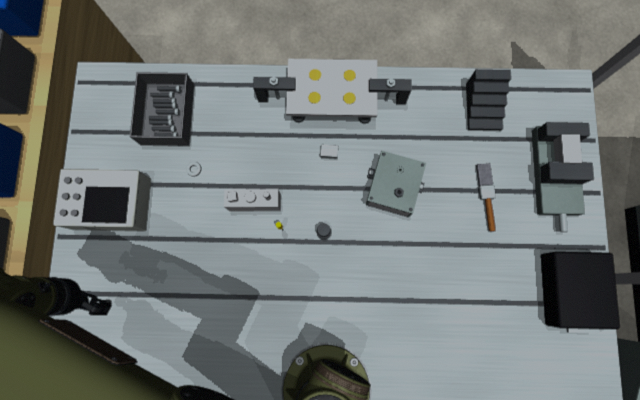

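View pics/wrist0.png

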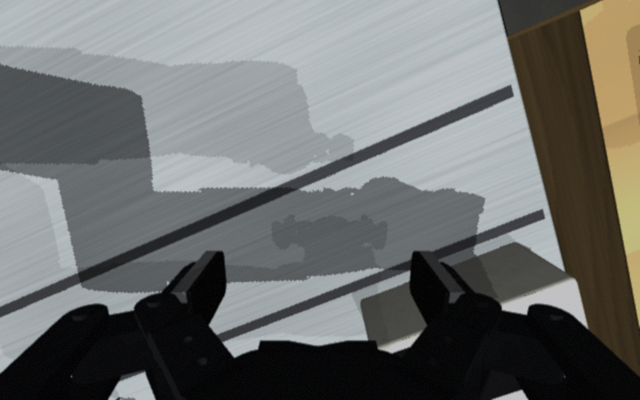

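```bash
python3 - <<'E'
from h import *
a=load('scene0')['img'][190:310,330:430,::-1];b=load('top0')['img'][140:250,215:435,::-1];d=load('scene0')['img'][120:210,240:330,::-1]
cv2.imwrite('pics/c1.png',np.hstack([cv2.resize(a,None,fx=5,fy=5,interpolation=2)[:600]]))
cv2.imwrite('pics/c2.png',cv2.resize(b,None,fx=3.6,fy=3.6,interpolation=2))
cv2.imwrite('pics/c3.png',cv2.resize(d,None,fx=6,fy=6,interpolation=2))
E
```

```text
(no output)
```

View pics/c1.png

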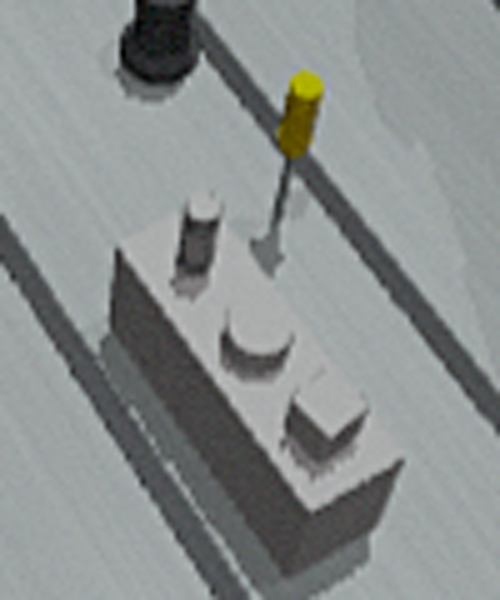

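View pics/c2.png

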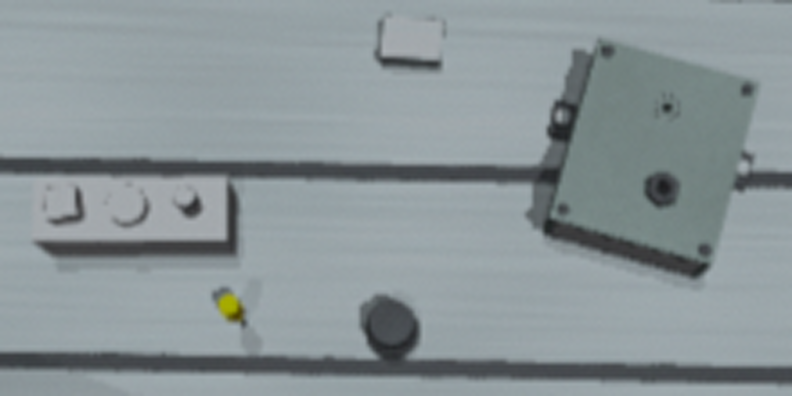

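View pics/c3.png

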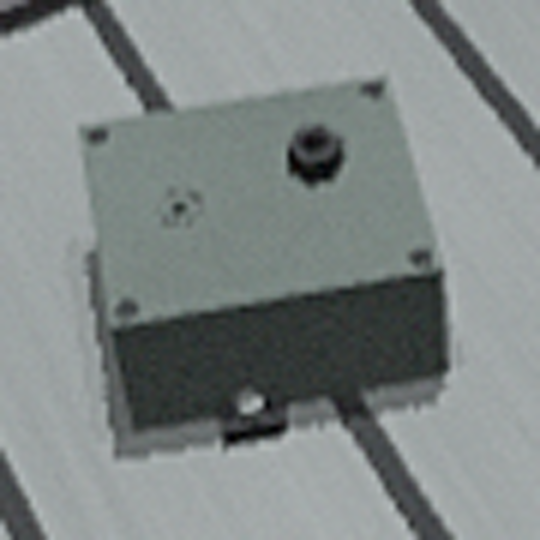

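```bash
python3 - <<'E'
from h import *
s=load('scene0');t=load('top0')
print('hole',tri(s,(270.1,154.7),t,(400.3,169.7)), onz(s,270.1,154.7,.075),onz(t,400.3,169.7,.075))
print('pintop',tri(s,(370.8,231.5),t,(266,194)),onz(s,370.8,231.5,.126),onz(t,266,194,.126))
# case corners in top view crop
for p in [(600,40),(757,82),(700,262),(548,222)]: print('case',onz(t,p[0]/3.6+215,p[1]/3.6+140,.075).round(4))
for p in [(35,178),(230,178),(230,241),(38,241)]: print('rack',onz(t,p[0]/3.6+215,p[1]/3.6+140,.076).round(4))
for p in [(118,248),(405,458),(312,512)]: print('rack s',onz(s,p[0]/5+330,p[1]/5+190,.076).round(4))
for p in [(80,128),(385,80),(443,272),(115,325)]: print('case s',onz(s,p[0]/6+240,p[1]/6+120,.075).round(4))
for n,p,z in [('disc',(127,202),.096),('block',(64,200),.106),('nut',(661,187),.089),('jack',(391,325),.066),('yellow',(230,302),.12),('ytip',(246,325),.07)]: print(n,onz(t,p[0]/3.6+215,p[1]/3.6+140,z).round(4))
print('yellowtop',tri(s,(391.4,206.5),t,(278.9,224)))
E
```

```text
hole (array([ 0.59883618, -0.19536259,  0.07270318]), np.float64(0.0021012612931207127)) [ 0.59871337 -0.19232955  0.075     ] [ 0.59915927 -0.19562014  0.075     ]
pintop (array([0.51218737, 0.1719801 , 0.12360214]), np.float64(0.0021899009945248083)) [0.51243905 0.1739444  0.126     ] [0.51250054 0.17088108 0.126     ]
case [ 0.6523 -0.1436  0.075 ]
case [ 0.6205 -0.2659  0.075 ]
case [ 0.4774 -0.2195  0.075 ]
case [ 0.5063 -0.1033  0.075 ]
rack [0.5332 0.2938 0.076 ]
rack [0.536  0.1426 0.076 ]
rack [0.4866 0.1406 0.076 ]
rack [0.4838 0.2884 0.076 ]
rack s [0.5376 0.1491 0.076 ]
rack s [0.4844 0.2952 0.076 ]
rack s [0.5327 0.2964 0.076 ]
case s [ 0.6197 -0.2637  0.075 ]
case s [ 0.4788 -0.2236  0.075 ]
case s [ 0.5116 -0.0995  0.075 ]
case s [ 0.652  -0.1408  0.075 ]
disc [0.5118 0.2179 0.096 ]
block [0.5105 0.2638 0.106 ]
nut [ 0.5325 -0.1883  0.089 ]
jack [0.4255 0.0158 0.066 ]
yellow [0.4336 0.1339 0.12  ]
ytip [0.4228 0.1265 0.07  ]
yellowtop (array([0.43239317, 0.13501022, 0.11893989]), np.float64(0.0029226215402166464))
```

```bash
cat >> h.py <<'E'
def togo(target, yaw_y=None):
    "delta in tool axes mm to bring TCP to world target; jaw axis angle"
    o=r.observe(); M=R.from_quat(o['ee_rot']); 
    d=M.inv().apply(np.array(target)-o['tcp_pos'])*1000
    m=M.as_matrix(); a=np.degrees(np.arctan2(m[1,1],m[0,1]))
    print('t',round(o['t'],2),'tcp',o['tcp_pos'].round(4),'x',m[:,0].round(3),'y',m[:,1].round(3),'z',m[:,2].round(3),'jaw yaw',a.round(2),'delta mm',d.round(1),'F',o['force'].round(1),'w',o['grip_width'].round(4))
E
python3 -c "
from h import *
togo([0.512,.1725,.20])"
```

```text
Traceback (most recent call last):
  File "h.py", line 24, in togo
    print('t',round(o['t'],2),'tcp',o['tcp_pos'].round(4),'x',m[:,0].round(3),'y',m[:,1].round(3),'z',m[:,2].round(3),'jaw yaw',a.round(2),'delta mm',d.round(1),'F',o['force'].round(1),'w',o['grip_width'].round(4))
                                                                                                                                                                                             ^^^^^^^^^^^^^^^^^^^^^
AttributeError: 'float' object has no attribute 'round'
```

```bash
sed -i "s/o\['grip_width'\].round(4)/round(o['grip_width'],4)/" h.py
python3 -c "
from h import *
togo([0.512,.1725,.20])"
```

```text
t 0.15 tcp [0.2405 0.5492 0.2099] x [-0.001 -0.001 -1.   ] y [ 0.401  0.916 -0.001] z [ 0.916 -0.401 -0.   ] jaw yaw 66.35 delta mm [  10.2 -236.1  399.8] F [ 0.3 -0.5  1. ] w 0.0856
```

```bash
python3 -m crank '[{"delta_pos":[0,-19.7,33.3],"twist":0},{"delta_pos":[0,-19.7,33.3],"twist":0},{"delta_pos":[0,-19.7,33.3],"twist":0},{"delta_pos":[0,-19.7,33.3],"twist":0},{"delta_pos":[0,-19.7,33.3],"twist":0},{"delta_pos":[0,-19.7,33.3],"twist":0},{"delta_pos":[0,-19.7,33.3],"twist":0},{"delta_pos":[0,-19.7,33.3],"twist":0},{"delta_pos":[0,-19.7,33.3],"twist":0},{"delta_pos":[0,-19.7,33.3],"twist":0},{"delta_pos":[0,0,0],"twist":6.63},{"delta_pos":[0,0,0],"twist":6.63},{"delta_pos":[0,0,0],"twist":6.63},{"delta_pos":[0,0,0],"twist":6.63},{"delta_pos":[0,0,0],"twist":6.63},{"delta_pos":[0,0,0],"twist":6.63},{"delta_pos":[0,0,0],"twist":6.63},{"delta_pos":[0,0,0],"twist":6.63},{"delta_pos":[0,0,0],"twist":6.63},{"delta_pos":[0,0,0],"twist":6.63}]' 0.0
python3 - <<'E'
from h import *
togo([0.512,.1725,.20]); print(r.observe()['qpos'].round(3)); shot('wrist','w1')
E
```

```text
t: 1.82
tcp_pos: [0.4665, 0.2354, 0.2103]
ee_rot: [-0.501, -0.499, 0.501, -0.499]
force: [0.5, -0.0, -0.3]
grip_width: 0.0433
t 1.82 tcp [0.4665 0.2354 0.2103] x [-0.001 -0.    -1.   ] y [ 1.    -0.005 -0.001] z [-0.005 -1.     0.   ] jaw yaw -0.28 delta mm [10.3 45.9 62.7] F [ 0.5 -0.  -0.3] w 0.0433
[ 0.467  0.169 -0.234  1.169 -0.     2.043]
```

View pics/w1.png

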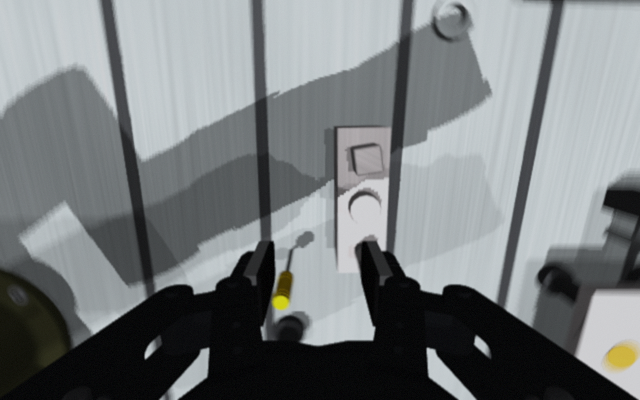

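```bash
python3 -m crank '[{"delta_pos":[10,22.9,31.4],"twist":0},{"delta_pos":[10,22.9,31.4],"twist":0},{"delta_pos":[25,0,0],"twist":-0.2},{"delta_pos":[0,0,0],"twist":0}]'
python3 - <<'E'
from h import *
togo([0.512,.1725,.082]); shot('wrist','w2'); shot('scene','s2')
cv2.imwrite('pics/s2c.png',cv2.resize(load('s2')['img'][170:310,310:450,::-1],None,fx=4,fy=4,interpolation=2))
E
```

```text
t: 2.2
tcp_pos: [0.511, 0.1705, 0.1616]
ee_rot: [0.497, 0.502, -0.501, 0.5]
force: [-1.6, -1.0, -1.2]
grip_width: 0.0429
t 2.2 tcp [0.511  0.1705 0.1616] x [-0.006 -0.002 -1.   ] y [ 1.     0.004 -0.006] z [ 0.004 -1.     0.002] jaw yaw 0.21 delta mm [79.6  1.5 -2.1] F [-1.6 -1.  -1.2] w 0.0429
```

View pics/w2.png

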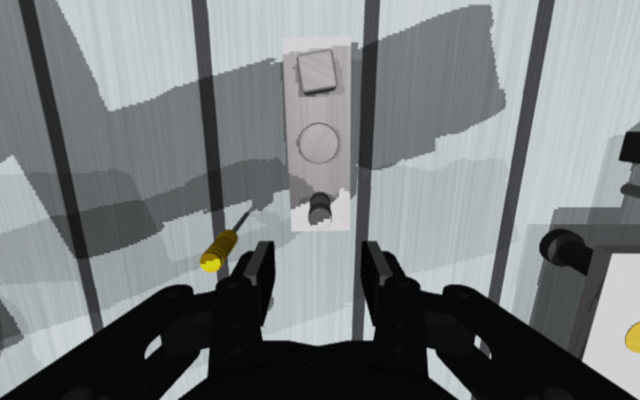

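View pics/s2c.png

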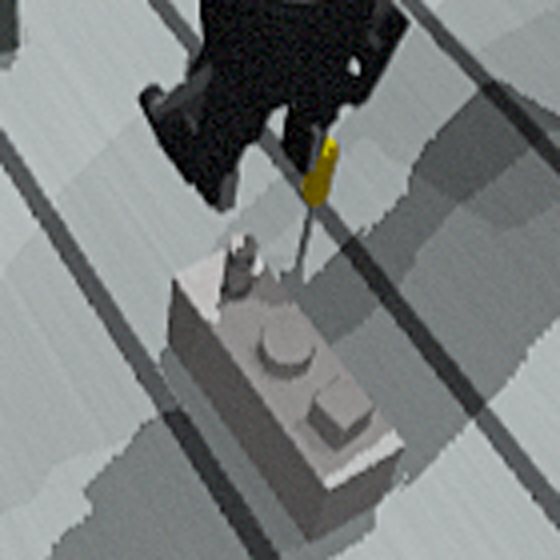

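```bash
python3 - <<'E'
from h import *
w=load('w2');t=load('top0');s=load('scene0')
cv2.imwrite('pics/w2c.png',cv2.resize(w['img'][170:250,270:370,::-1],None,fx=7,fy=7,interpolation=2))
print(onz(w,319.5,219,.126),onz(w,321,196,.076))
for p,z in [((284,38),.076),((351,38),.076),((351,230),.076),((291,230),.076)]:print(onz(w,*p,z).round(4))
print('yellowtop',tri(s,(391.4,206.5),w,(210,265)))
E
```

```text
[0.51068057 0.17234711 0.126     ] [0.51203241 0.17574638 0.076     ]
[0.4843 0.2947 0.076 ]
[0.5332 0.2948 0.076 ]
[0.538  0.1457 0.076 ]
[0.4864 0.1455 0.076 ]
yellowtop (array([0.42733298, 0.1310577 , 0.11141331]), np.float64(0.001706228672883442))
```

View pics/w2c.png

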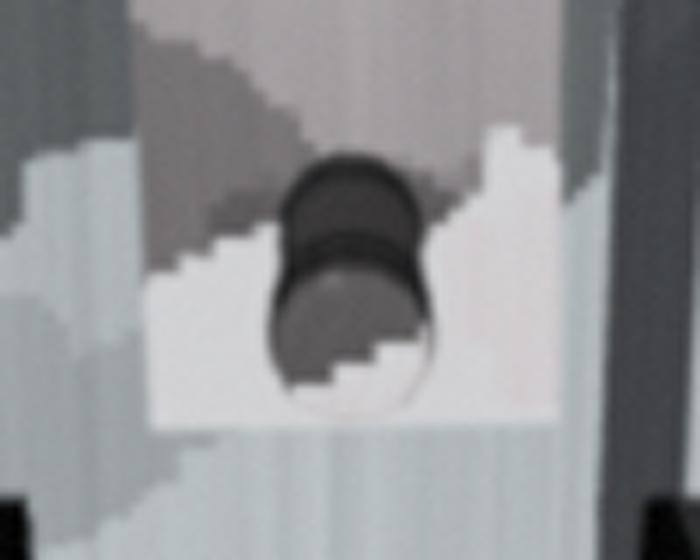

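```bash
python3 -m crank '[{"delta_pos":[20,0.3,-1.5],"twist":0},{"delta_pos":[20,0,0],"twist":0},{"delta_pos":[15,0,0],"twist":0},{"delta_pos":[15,0,0],"twist":0},{"delta_pos":[9,0,0],"twist":0},{"delta_pos":[0,0,0],"twist":0}]'
python3 -c "
from h import *
togo([0.5115,.172,.082]);shot('wrist','w3')"
```

```text
t: 2.8
tcp_pos: [0.5116, 0.1748, 0.0858]
ee_rot: [0.498, 0.502, -0.499, 0.501]
force: [-0.6, -1.1, -0.4]
grip_width: 0.0427
t 2.8 tcp [0.5116 0.1748 0.0858] x [-0.002 -0.    -1.   ] y [ 1.     0.006 -0.002] z [ 0.006 -1.     0.   ] jaw yaw 0.37 delta mm [ 3.8 -0.1  2.8] F [-0.6 -1.1 -0.4] w 0.0427
```

View pics/w3.png

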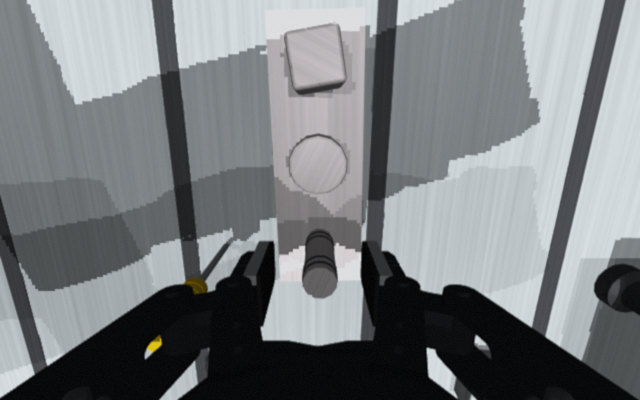

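```bash
python3 -m crank '[{"delta_pos":[3,0,2.5],"twist":0},{"delta_pos":[0,0,0],"twist":0},{"delta_pos":[0,0,0],"twist":0}]'
python3 -m crank '[{"delta_pos":[0,0,0],"twist":0},{"delta_pos":[0,0,0],"twist":0},{"delta_pos":[0,0,0],"twist":0},{"delta_pos":[0,0,0],"twist":0},{"delta_pos":[0,0,0],"twist":0},{"delta_pos":[0,0,0],"twist":0},{"delta_pos":[0,0,0],"twist":0},{"delta_pos":[0,0,0],"twist":0}]' -1
python3 -c "
from h import *
togo([0.5115,.172,.082]);shot('wrist','w4')"
```

```text
t: 3.1
tcp_pos: [0.5134, 0.1719, 0.0845]
ee_rot: [0.499, 0.501, -0.498, 0.501]
force: [-0.2, 0.2, -0.2]
grip_width: 0.0428
t: 3.77
tcp_pos: [0.5131, 0.1719, 0.0842]
ee_rot: [0.499, 0.501, -0.499, 0.501]
force: [-1.4, -0.1, 5.6]
grip_width: 0.0139
t 3.77 tcp [0.5131 0.1719 0.0842] x [ 0.001  0.    -1.   ] y [1.    0.004 0.001] z [ 0.004 -1.    -0.   ] jaw yaw 0.25 delta mm [ 2.2 -1.6 -0.1] F [-1.4 -0.1  5.6] w 0.0139
```

View pics/w4.png

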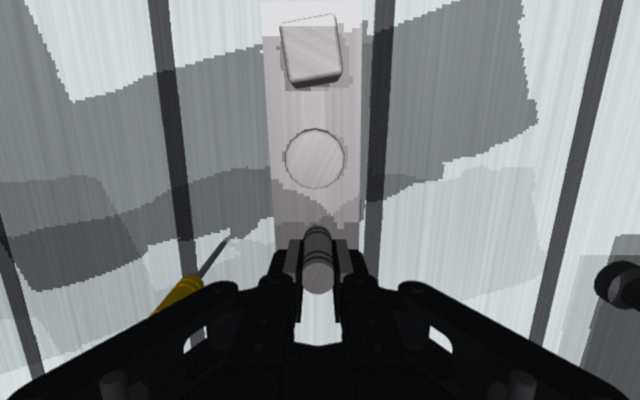

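```bash
python3 -m crank '[{"delta_pos":[-10,0,0],"twist":0},{"delta_pos":[-15,0,0],"twist":0},{"delta_pos":[-20,0,0],"twist":0},{"delta_pos":[-20,0,0],"twist":0},{"delta_pos":[-20,0,0],"twist":0},{"delta_pos":[-20,0,0],"twist":0},{"delta_pos":[-10,0,0],"twist":0},{"delta_pos":[0,0,0],"twist":0}]'
python3 -c "
from h import *
togo([0.599,-.194,.2]);shot('wrist','w5')"
```

```text
t: 4.48
tcp_pos: [0.5145, 0.1723, 0.2013]
ee_rot: [0.5, 0.5, -0.498, 0.502]
force: [-0.1, 0.5, 0.4]
grip_width: 0.0139
t 4.48 tcp [0.5145 0.1723 0.2013] x [ 0.004  0.001 -1.   ] y [1.    0.004 0.004] z [ 0.004 -1.    -0.001] jaw yaw 0.25 delta mm [  1.2  83.  366.7] F [-0.1  0.5  0.4] w 0.0139
```

View pics/w5.png

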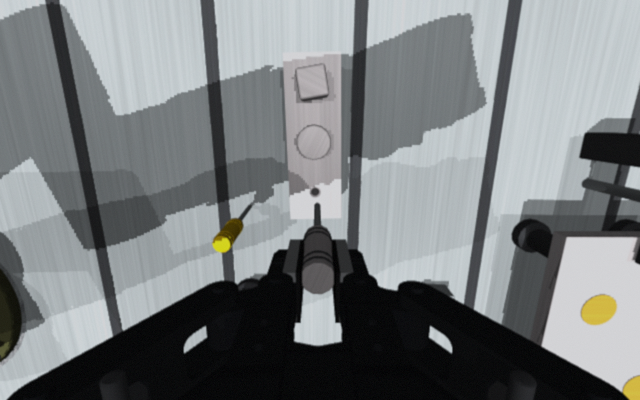

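```bash
python3 -m crank '[{"delta_pos":[0,3,12],"twist":0},{"delta_pos":[0,6,25],"twist":0},{"delta_pos":[0,8,35],"twist":0},{"delta_pos":[0,8,35],"twist":0},{"delta_pos":[0,8,36],"twist":0},{"delta_pos":[0,8,36],"twist":0},{"delta_pos":[0,8,36],"twist":0},{"delta_pos":[0,8,36],"twist":0},{"delta_pos":[0,8,36],"twist":0},{"delta_pos":[0,8,36],"twist":0},{"delta_pos":[0,6,25],"twist":0},{"delta_pos":[0,2,10],"twist":0},{"delta_pos":[0,0,0],"twist":0},{"delta_pos":[0,0,0],"twist":0}]'
python3 - <<'E'
from h import *
w=load('w5'); print('tip',onz(w,317.3,204,.123),'hole in rack',onz(w,315.3,191,.076))
togo([0.599,-.194,.2]);w=shot('wrist','w6');s=shot('scene','s6');t=shot('top','t6')
cv2.imwrite('pics/m6.png',np.hstack([cv2.resize(w['img'][130:330,220:420,::-1],None,fx=2.5,fy=2.5,interpolation=2)]))
cv2.imwrite('pics/n6.png',np.hstack([cv2.resize(s['img'][90:210,220:340,::-1],(400,400),interpolation=2),cv2.resize(t['img'][120:240,340:460,::-1],(400,400),interpolation=2)]))
E
```

```text
t: 5.7
tcp_pos: [0.5943, -0.1857, 0.1971]
ee_rot: [0.499, 0.502, -0.499, 0.5]
force: [0.6, -0.5, -1.1]
grip_width: 0.0139
tip [0.51328762 0.17294849 0.123     ] hole in rack [0.51161321 0.17279288 0.076     ]
t 5.7 tcp [ 0.5943 -0.1857  0.1971] x [-0.002  0.001 -1.   ] y [ 1.     0.003 -0.002] z [ 0.003 -1.    -0.001] jaw yaw 0.19 delta mm [-2.9  4.7  8.3] F [ 0.6 -0.5 -1.1] w 0.0139
```

View pics/m6.png

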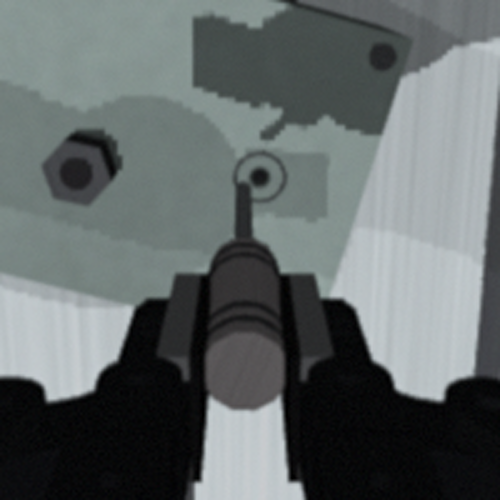

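View pics/n6.png

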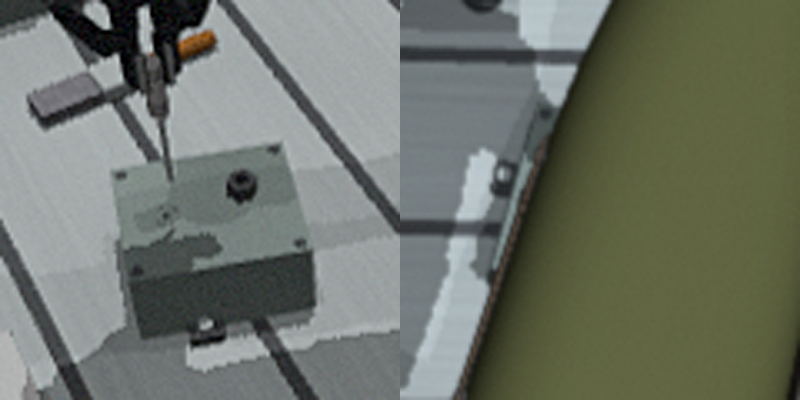

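```bash
python3 - <<'E'
from h import *
w=load('w6');s=load('s6')
h=onz(w,324,200.8,.075);tp=onz(w,317.3,203.8,.119)
print('hole',h,'tip',tp,'diff',(h-tp)[:2]*1000)
print('tip tri w-s',tri(w,(317.3,203.4),s,(220+171.5*.3,90+180*.3)))
print('hole tri',tri(w,(324,200.8),s,(220+168*.3,90+215*.3)))
E
```

```text
hole [ 0.59901567 -0.19412688  0.075     ] tip [ 0.59262738 -0.1848752   0.119     ] diff [ 6.3882947 -9.2516886]
tip tri w-s (array([ 0.59249435, -0.18432058,  0.11956812]), np.float64(0.0002888272672757208))
hole tri (array([ 0.59821578, -0.19399144,  0.07406282]), np.float64(0.0017984177582428247))
```

```bash
python3 -m crank '[{"delta_pos":[0,6.4,9.2],"twist":0},{"delta_pos":[12,0,0],"twist":0},{"delta_pos":[14,0,0],"twist":0},{"delta_pos":[9,0,0],"twist":0},{"delta_pos":[0,0,0],"twist":0},{"delta_pos":[0,0,0],"twist":0},{"delta_pos":[0,0,0],"twist":0}]'
python3 - <<'E'
from h import *
togo([0.599,-.194,.2]);w=shot('wrist','w7');s=shot('scene','s7')
cv2.imwrite('pics/m7.png',np.hstack([cv2.resize(w['img'][160:240,280:360,::-1],(480,480),interpolation=2),cv2.resize(s['img'][130:180,245:295,::-1],(300,300),interpolation=2).repeat(1,0) if 0 else cv2.copyMakeBorder(cv2.resize(s['img'][130:180,245:295,::-1],(300,300),interpolation=2),0,180,0,0,0)]))
E
```

```text
t: 6.43
tcp_pos: [0.6023, -0.1949, 0.1643]
ee_rot: [0.499, 0.501, -0.499, 0.501]
force: [-0.5, -0.0, 0.6]
grip_width: 0.0136
t 6.43 tcp [ 0.6023 -0.1949  0.1643] x [ 0.001 -0.    -1.   ] y [1.    0.005 0.001] z [ 0.005 -1.     0.   ] jaw yaw 0.27 delta mm [-35.7  -3.3  -1. ] F [-0.5 -0.   0.6] w 0.0136
```

View pics/m7.png

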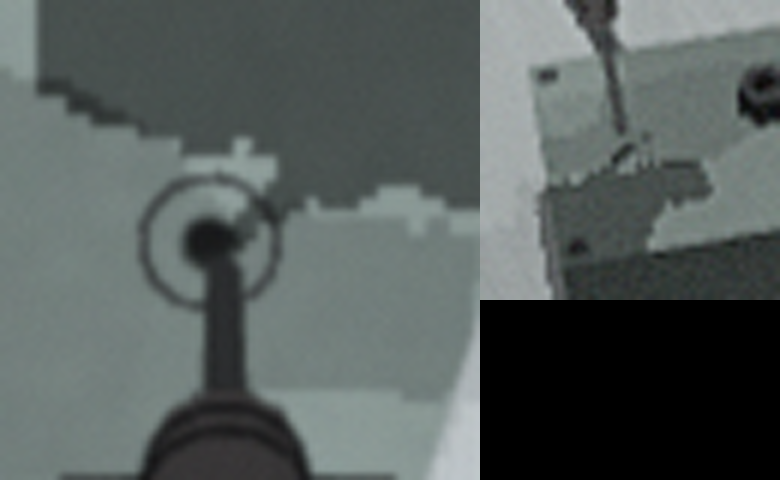

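```bash
python3 - <<'E'
from h import *
w=load('w7')
h=onz(w,315,200.5,.075)
for v in (202,203):
  tp=onz(w,317,v,.086); print('hole',h,'tip',tp,'diff',(h-tp)[:2]*1000)
s=load('s7'); print('hole/tip in scene proj', proj(s,h), proj(s,tp))
E
```

```text
hole [ 0.5988803  -0.19442426  0.075     ] tip [ 0.60056252 -0.19272389  0.086     ] diff [-1.68222131 -1.70036482]
hole [ 0.5988803  -0.19442426  0.075     ] tip [ 0.60056558 -0.19356749  0.086     ] diff [-1.68528157 -0.85676659]
hole/tip in scene proj [269.74278825 154.23835096] [268.79713487 151.82093153]
```

```bash
python3 -m crank '[{"delta_pos":[0,-1.7,1.3],"twist":0},{"delta_pos":[4,0,0],"twist":0},{"delta_pos":[4,0,0],"twist":0},{"delta_pos":[0,0,0],"twist":0},{"delta_pos":[0,0,0],"twist":0}]'
python3 - <<'E'
from h import *
togo([0.599,-.194,.2]);w=shot('wrist','w8');s=shot('scene','s8')
cv2.imwrite('pics/m8.png',np.hstack([cv2.resize(w['img'][180:220,295:335,::-1],(480,480),interpolation=2),cv2.copyMakeBorder(cv2.resize(s['img'][130:180,245:295,::-1],(300,300),interpolation=2),0,180,0,0,0)]))
E
```

```text
t: 6.95
tcp_pos: [0.5997, -0.1962, 0.1551]
ee_rot: [0.499, 0.501, -0.499, 0.501]
force: [-0.6, -0.5, 0.0]
grip_width: 0.0138
t 6.95 tcp [ 0.5997 -0.1962  0.1551] x [-0.001  0.    -1.   ] y [ 1.     0.004 -0.001] z [ 0.004 -1.    -0.   ] jaw yaw 0.24 delta mm [-44.9  -0.8  -2.3] F [-0.6 -0.5  0. ] w 0.0138
```

View pics/m8.png

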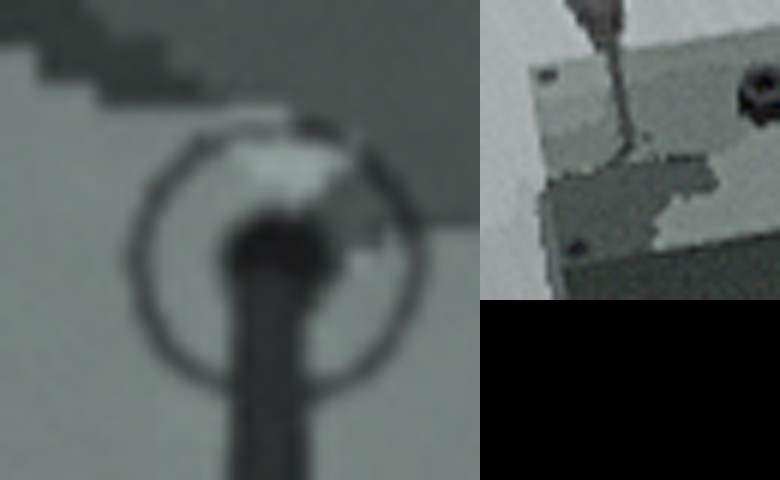

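```bash
python3 - <<'E'
from h import *
w=load('w8')
h=onz(w,318.1,201.75,.075);print(h)
for y in (260,272,284):
  print(y,((h-onz(w,295+270/12,180+y/12,.077))*1000).round(2))
g=w['img'][196:212,308:330].astype(int).sum(2)//3
print(g)
E
```

```text
[ 0.59880795 -0.19427166  0.075     ]
260 [ 0.5  -0.61 -2.  ]
272 [ 0.49  0.23 -2.  ]
284 [ 0.49  1.07 -2.  ]
[[ 75 105 120 125 123 128 127 126 122 116 119 126 112  98  81  75  75  76
   69  55  52  69]
 [ 90 118 124 124 125 126 120 107  87  78  78  90  73  71  73  75  78  78
   74  64  48  58]
 [110 123 124 125 124 116  94  73  50  39  43  48  44  52  66  73  78  74
   68  69  50  48]
 [115 124 123 124 121  98  66  40  27  23  27  29  30  41  57  73  76  74
   71  91  70  59]
 [117 125 125 124 116  83  45  26  27  25  26  25  28  31  54  71  88  88
   86 107  90  73]
 [119 125 126 124 111  74  40  27  27  29  26  26  27  31  48  77 120 125
  114 120 108  79]
 [117 125 125 126 115  80  42  32  34  36  31  27  27  34  49  80 122 128
  123 120 110  79]
 [118 126 126 129 119  90  56  41  41  42  41  37  34  48  71 102 120 125
  124 119  98  77]
 [116 127 126 127 123 101  66  45  45  45  44  39  42  68  98 118 123 123
  122 118  91  79]
 [109 124 126 128 126 114  71  45  45  46  45  44  50  81 111 123 124 122
  121 110  79  82]
 [ 89 117 126 126 128 119  76  48  46  46  44  46  74 108 122 126 125 122
  117  98  79  97]
 [ 76 110 123 127 127 119  77  48  45  46  44  51  85 121 128 125 125 123
  112  86  91 112]
 [ 71  92 117 126 127 117  71  46  47  46  45  51  86 121 128 126 122 113
   92  78 101 119]
 [ 82  74  91 114 123 115  69  43  46  47  45  52  88 120 127 124 116  91
   75  86 111 122]
 [106  85  76  86 101 103  66  43  45  45  44  51  83 115 120 114  93  73
   86 109 121 122]
 [120 112  94  83  82  77  54  44  44  45  44  49  65  84  90  86  84  87
  107 122 123 123]]
```

```bash
python3 - <<'E'
from h import *
w=load('w8')
h=onz(w,318.,201.7,.075);print(h)
for v in (204.5,205.5):
  print(v,((h-onz(w,317,v,.0795))*1000).round(2))
# rod axis check via edge centres at several rows vs world vertical
g=w['img'].astype(float).mean(2)
for v in range(206,224,3):
  row=g[v,308:330]; print(v, row.astype(int).tolist())
a=h+[0,0,.002]; print(proj(w,a),proj(w,a+[0,0,.02]))
E
```

```text
[ 0.5987259 -0.1942295  0.075    ]
204.5 [ 0.81  1.12 -4.5 ]
205.5 [ 0.81  1.95 -4.5 ]
206 [89, 117, 126, 126, 128, 119, 76, 48, 46, 46, 44, 46, 74, 108, 122, 126, 125, 122, 117, 98, 79, 97]
209 [82, 74, 91, 114, 123, 115, 69, 43, 46, 47, 45, 52, 88, 120, 127, 124, 116, 91, 75, 86, 111, 122]
212 [125, 123, 120, 112, 98, 80, 53, 44, 46, 44, 45, 46, 52, 68, 80, 92, 105, 114, 119, 125, 124, 125]
215 [127, 128, 128, 127, 127, 115, 68, 44, 45, 46, 46, 47, 72, 114, 126, 126, 124, 125, 124, 126, 125, 124]
218 [126, 126, 126, 126, 125, 104, 60, 42, 45, 46, 45, 41, 65, 113, 126, 127, 126, 125, 124, 124, 123, 124]
221 [125, 126, 127, 125, 126, 103, 59, 42, 45, 46, 46, 41, 64, 113, 128, 129, 127, 124, 123, 123, 122, 121]
[318.00580173 202.34686678] [318.06912186 209.40677556]
```

```bash
python3 -m crank '[{"delta_pos":[0,0.7,-1.5],"twist":0},{"delta_pos":[0,0,0],"twist":0},{"delta_pos":[0,0,0],"twist":0},{"delta_pos":[0,0,0],"twist":0}]'
python3 - <<'E'
from h import *
togo([0.599,-.194,.2]);w=shot('wrist','w9');s=shot('scene','s9')
cv2.imwrite('pics/m9.png',np.hstack([cv2.resize(w['img'][180:220,295:335,::-1],(480,480),interpolation=2),cv2.copyMakeBorder(cv2.resize(s['img'][130:180,245:295,::-1],(300,300),interpolation=2),0,180,0,0,0)]))
print(w['img'][194:212,308:330].astype(int).sum(2)//3)
E
```

```text
t: 7.38
tcp_pos: [0.6009, -0.1948, 0.1557]
ee_rot: [0.499, 0.501, -0.499, 0.501]
force: [0.0, 0.5, 0.3]
grip_width: 0.0135
t 7.38 tcp [ 0.6009 -0.1948  0.1557] x [ 0. -0. -1.] y [1.    0.004 0.   ] z [ 0.004 -1.     0.   ] jaw yaw 0.26 delta mm [-44.3  -1.9  -0.8] F [0.  0.5 0.3] w 0.0135
[[ 92  77  87 106 112 117 125 132 139 148 144 141 129 101  81  59  63  74
   76  77  75  76]
 [ 74  86 111 121 126 127 128 128 134 149 153 153 142 100  73  54  45  59
   72  76  77  75]
 [ 83 107 123 123 127 129 128 129 133 146 148 148 141  96  75  65  50  48
   58  70  75  73]
 [107 121 125 125 128 129 126 123 126 130 126 130 129  91  76  75  65  55
   45  61  83  80]
 [122 123 124 125 127 121 109 102 101  98  82  86  95  82  76  76  73  64
   44  65 114 113]
 [125 125 125 124 116  96  72  58  56  54  44  50  69  76  77  73  68  69
   58  67 113 122]
 [124 125 125 119  95  65  42  29  27  28  27  39  53  66  71  69  70 100
   98  75  92 117]
 [124 124 124 106  73  41  28  25  27  28  26  30  43  63  72  76  81 116
  115  82  84 117]
 [125 127 122  95  57  31  27  30  35  34  30  30  46  82 106 109 
[... 164 characters left out ...]
4  39  55  98 123 124 124 122
  113  75  74 113]
 [127 126 125 105  76  51  44  44  46  44  44  43  64 104 123 124 121 122
  112  81  79 114]
 [124 127 126 120  97  72  50  42  46  46  43  48  77 115 124 123 121 118
   97  79  93 116]
 [124 127 127 126 116  93  58  44  45  48  44  50  85 120 126 124 123 114
   78  79 107 122]
 [119 127 128 126 126 112  67  46  46  46  44  53  86 118 123 124 121 108
   75  78 113 122]
 [110 125 127 127 128 116  68  44  45  46  42  52  88 119 126 122 112  87
   77  92 117 125]
 [ 90 115 121 125 128 118  68  42  45  45  43  51  84 119 126 117  92  73
   90 111 121 123]
 [ 77  87 100 120 128 117  70  44  46  46  45  49  76 110 112  94  76  85
  109 122 124 123]]
```

View pics/m9.png

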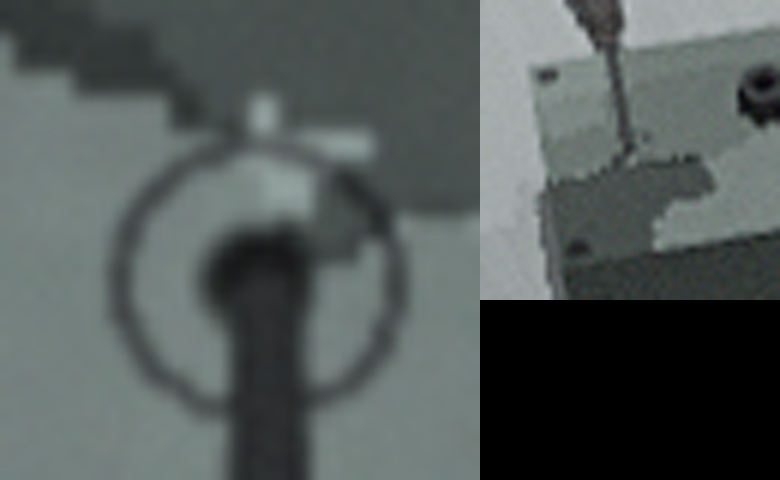

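```bash
python3 -m crank '[{"delta_pos":[0,-0.8,-0.7],"twist":0},{"delta_pos":[0,0,0],"twist":0},{"delta_pos":[0,0,0],"twist":0},{"delta_pos":[0,0,0],"twist":0},{"delta_pos":[0,0,0],"twist":0}]'
python3 - <<'E'
from h import *
togo([0.599,-.194,.2]);w=shot('wrist','w10')
cv2.imwrite('pics/m10.png',np.hstack([cv2.resize(w['img'][180:220,295:335,::-1],(480,480),interpolation=2)]))
print(w['img'][196:212,308:330].astype(int).sum(2)//3)
E
```

```text
t: 7.9
tcp_pos: [0.6, -0.1941, 0.1556]
ee_rot: [0.499, 0.501, -0.499, 0.501]
force: [0.0, -0.6, -0.1]
grip_width: 0.0136
t 7.9 tcp [ 0.6    -0.1941  0.1556] x [-0.  0. -1.] y [ 1.     0.004 -0.   ] z [ 0.004 -1.    -0.   ] jaw yaw 0.25 delta mm [-44.4  -1.   -0.1] F [ 0.  -0.6 -0.1] w 0.0136
[[ 84  73  82 107 121 125 128 126 129 132 148 148 125 105  98  80  58  48
   52  70  78  76]
 [ 72  82 106 122 124 128 127 128 127 131 148 149 132 101  81  76  72  62
   49  57  69  72]
 [ 86 109 120 124 126 127 126 124 123 125 139 142 139 119  88  76  76  73
   62  48  55  71]
 [106 119 123 126 126 126 117 108  97  90  94  94  98  95  79  74  77  83
   92  71  63  93]
 [115 125 124 124 124 115  92  72  53  47  47  48  54  68  72  80  87  96
  109  86  69  89]
 [118 124 124 126 118  92  61  42  29  27  25  28  32  48  62  85 118 119
  121 106  73  81]
 [123 125 125 123 108  74  41  32  33  33  32  26  29  40  61  86 119 125
  124 114  78  78]
 [123 125 124 121  96  57  36  37  42  43  41  34  29  46  83 109 123 125
  123 115  81  76]
 [125 126 126 121  96  59  42  42  46  46  46  38  33  53  92 120 123 122
  124 115  80  75]
 [124 125 128 124 100  69  46  45  45  46  45  43  42  67  98 121 124 124
  123 113  77  74]
 [123 126 128 124 110  82  56  44  45  48  46  42  53  84 109 122 124 123
  122 110  77  77]
 [118 125 128 127 120  99  65  43  44  47  45  43  61 101 119 124 124 123
  118  97  77  92]
 [107 123 126 127 126 113  69  44  45  45  46  46  77 115 125 125 125 125
  111  79  79 109]
 [ 86 113 126 128 129 115  70  44  45  46  45  52  84 120 127 125 123 118
   95  77  89 114]
 [ 74  96 117 127 127 116  68  44  45  46  44  50  85 120 127 126 124 110
   84  89 109 121]
 [ 79  72  96 115 127 116  69  43  43  45  45  48  79 120 125 120 112  86
   73  98 119 124]]
```

View pics/m10.png

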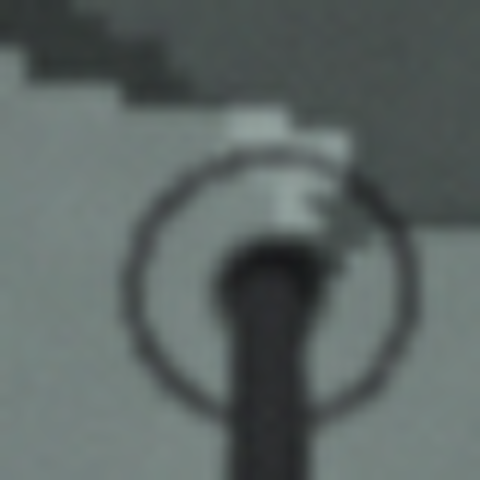

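```bash
python3 -m crank '[{"delta_pos":[1,0,0],"twist":0},{"delta_pos":[1,0,0],"twist":0},{"delta_pos":[1,0,0],"twist":0},{"delta_pos":[0,0,0],"twist":0},{"delta_pos":[0,0,0],"twist":0}]'; python3 -m crank '[{"delta_pos":[1,0,0],"twist":0},{"delta_pos":[1,0,0],"twist":0},{"delta_pos":[0,0,0],"twist":0},{"delta_pos":[0,0,0],"twist":0}]'
```

```text
t: 8.37
tcp_pos: [0.5999, -0.1941, 0.1525]
ee_rot: [0.499, 0.501, -0.499, 0.501]
force: [0.2, -0.4, -0.4]
grip_width: 0.0139
t: 8.7
tcp_pos: [0.6, -0.1941, 0.1505]
ee_rot: [0.499, 0.501, -0.499, 0.501]
force: [-0.0, 0.6, -0.5]
grip_width: 0.0137
```

```bash
python3 -m crank '[{"delta_pos":[1,0,0],"twist":0},{"delta_pos":[1,0,0],"twist":0},{"delta_pos":[0,0,0],"twist":0},{"delta_pos":[0,0,0],"twist":0}]'; python3 -m crank '[{"delta_pos":[1,0,0],"twist":0},{"delta_pos":[1,0,0],"twist":0},{"delta_pos":[1,0,0],"twist":0},{"delta_pos":[0,0,0],"twist":0},{"delta_pos":[0,0,0],"twist":0}]'
python3 - <<'E'
from h import *
w=shot('wrist','w11')
cv2.imwrite('pics/m11.png',np.hstack([cv2.resize(w['img'][180:220,295:335,::-1],(480,480),interpolation=2)]))
E
```

```text
t: 9.03
tcp_pos: [0.5999, -0.1941, 0.1485]
ee_rot: [0.499, 0.501, -0.499, 0.501]
force: [0.6, 0.9, -0.1]
grip_width: 0.0134
t: 9.45
tcp_pos: [0.6, -0.1941, 0.1455]
ee_rot: [0.499, 0.501, -0.499, 0.501]
force: [0.2, -0.3, 0.1]
grip_width: 0.0137
```

View pics/m11.png

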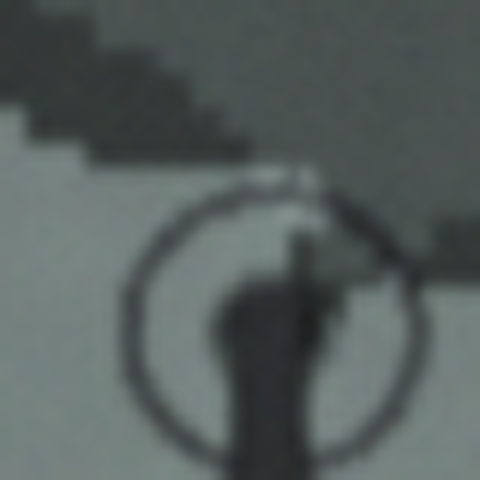

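```bash
python3 -m crank '[{"delta_pos":[2,0.2,0],"twist":0},{"delta_pos":[2,0,0],"twist":0},{"delta_pos":[2,0,0],"twist":0},{"delta_pos":[2,0,0],"twist":0},{"delta_pos":[0,0,0],"twist":0},{"delta_pos":[0,0,0],"twist":0}]'; python3 -m crank '[{"delta_pos":[1,0,0],"twist":0},{"delta_pos":[1,0,0],"twist":0},{"delta_pos":[1,0,0],"twist":0},{"delta_pos":[0,0,0],"twist":0}]'
```

```text
t: 10.0
tcp_pos: [0.6001, -0.1941, 0.1373]
ee_rot: [0.499, 0.501, -0.499, 0.501]
force: [0.1, 0.2, -0.7]
grip_width: 0.0138
t: 10.33
tcp_pos: [0.6001, -0.1941, 0.1344]
ee_rot: [0.499, 0.501, -0.499, 0.501]
force: [0.3, 1.1, -1.1]
grip_width: 0.0131
```

```bash
python3 -m crank '[{"delta_pos":[1,0,0],"twist":0},{"delta_pos":[1,0,0],"twist":0},{"delta_pos":[0,0,0],"twist":0}]'
```

```text
t: 10.58
tcp_pos: [0.6001, -0.1941, 0.1324]
ee_rot: [0.499, 0.501, -0.499, 0.501]
force: [0.4, 0.3, -0.4]
grip_width: 0.0138
```

```bash
python3 -m crank '[{"delta_pos":[1,0,0],"twist":0},{"delta_pos":[1,0,0],"twist":0},{"delta_pos":[0,0,0],"twist":0}]'
```

```text
t: 10.83
tcp_pos: [0.6001, -0.1941, 0.1304]
ee_rot: [0.499, 0.501, -0.499, 0.501]
force: [-0.2, 0.1, -0.2]
grip_width: 0.0136
```

```bash
python3 -m crank '[{"delta_pos":[1,0,0],"twist":0},{"delta_pos":[1,0,0],"twist":0},{"delta_pos":[0,0,0],"twist":0}]'
```

```text
t: 11.08
tcp_pos: [0.6001, -0.1941, 0.1284]
ee_rot: [0.499, 0.501, -0.499, 0.501]
force: [1.2, -0.2, -0.4]
grip_width: 0.0136
```

```bash
python3 -m crank '[{"delta_pos":[1,0,0],"twist":0},{"delta_pos":[1,0,0],"twist":0},{"delta_pos":[0,0,0],"twist":0}]'
```

```text
t: 11.33
tcp_pos: [0.6001, -0.1941, 0.1263]
ee_rot: [0.499, 0.501, -0.499, 0.501]
force: [-1.1, -0.6, -0.2]
grip_width: 0.0137
```

```bash
python3 -m crank '[{"delta_pos":[1,0,0],"twist":0},{"delta_pos":[1,0,0],"twist":0},{"delta_pos":[0,0,0],"twist":0}]'
```

```text
t: 11.58
tcp_pos: [0.6001, -0.1941, 0.1243]
ee_rot: [0.499, 0.501, -0.499, 0.501]
force: [0.5, 0.0, -0.2]
grip_width: 0.0136
```

```bash
python3 -m crank '[{"delta_pos":[1,0,0],"twist":0},{"delta_pos":[1,0,0],"twist":0},{"delta_pos":[0,0,0],"twist":0}]'
```

```text
t: 11.83
tcp_pos: [0.6001, -0.1941, 0.1223]
ee_rot: [0.499, 0.501, -0.499, 0.501]
force: [1.4, -0.1, -0.8]
grip_width: 0.0139
```

```bash
python3 -m crank '[{"delta_pos":[1,0,0],"twist":0},{"delta_pos":[1,0,0],"twist":0},{"delta_pos":[0,0,0],"twist":0}]'
```

```text
t: 12.08
tcp_pos: [0.6007, -0.1943, 0.1212]
ee_rot: [0.499, 0.501, -0.499, 0.501]
force: [-0.5, 0.4, 3.8]
grip_width: 0.0136
```

Contact at about 31 mm depth. Now single small steps.

```bash
python3 -m crank '[{"delta_pos":[1,0,0],"twist":0},{"delta_pos":[0,0,0],"twist":0}]'
```

```text
t: 12.25
tcp_pos: [0.6009, -0.1944, 0.1206]
ee_rot: [0.499, 0.501, -0.499, 0.502]
force: [-1.1, -0.1, 6.4]
grip_width: 0.0137
```

```bash
python3 -m crank '[{"delta_pos":[1,0,0],"twist":0},{"delta_pos":[0,0,0],"twist":0}]'
```

```text
t: 12.42
tcp_pos: [0.601, -0.1944, 0.1198]
ee_rot: [0.499, 0.5, -0.499, 0.502]
force: [-0.1, 0.7, 7.4]
grip_width: 0.0138
```

```bash
python3 -m crank '[{"delta_pos":[1,0,0],"twist":0},{"delta_pos":[0,0,0],"twist":0}]'
```

```text
t: 12.58
tcp_pos: [0.6011, -0.1945, 0.119]
ee_rot: [0.499, 0.5, -0.499, 0.502]
force: [-0.9, -0.4, 8.5]
grip_width: 0.0138
```

```bash
python3 -m crank '[{"delta_pos":[1,-0.2,0],"twist":0},{"delta_pos":[0,0,0],"twist":0}]'
```

```text
t: 12.75
tcp_pos: [0.6011, -0.1945, 0.1182]
ee_rot: [0.499, 0.5, -0.499, 0.502]
force: [-0.8, 0.8, 8.5]
grip_width: 0.0142
```

```bash
python3 -m crank '[{"delta_pos":[1,0,0],"twist":0},{"delta_pos":[0,0,0],"twist":0}]'
```

```text
t: 12.92
tcp_pos: [0.6012, -0.1945, 0.1173]
ee_rot: [0.499, 0.5, -0.498, 0.502]
force: [-1.8, 0.3, 9.2]
grip_width: 0.0136
```

```bash
python3 -m crank '[{"delta_pos":[1,0,0],"twist":0},{"delta_pos":[0,0,0],"twist":0},{"delta_pos":[0,0,0],"twist":0}]'
```

```text
t: 13.17
tcp_pos: [0.6012, -0.1945, 0.1162]
ee_rot: [0.499, 0.5, -0.498, 0.502]
force: [-1.1, -0.0, 9.3]
grip_width: 0.014
```

```bash
python3 - <<'E'
from h import *
s=shot('scene','s12');w=shot('wrist','w12')
cv2.imwrite('pics/m12.png',np.hstack([cv2.resize(s['img'][100:220,230:350,::-1],(400,400),interpolation=2),cv2.resize(w['img'][170:290,260:380,::-1],(400,400),interpolation=2)]))
togo([0.6,-.194,.116])
E
```

```text
t 13.27 tcp [ 0.6012 -0.1945  0.1163] x [ 0.003 -0.001 -1.   ] y [1.    0.004 0.003] z [ 0.004 -1.     0.001] jaw yaw 0.25 delta mm [ 0.3 -1.2 -0.5] F [-0.5 -0.2  9.2] w 0.0139
```

View pics/m12.png

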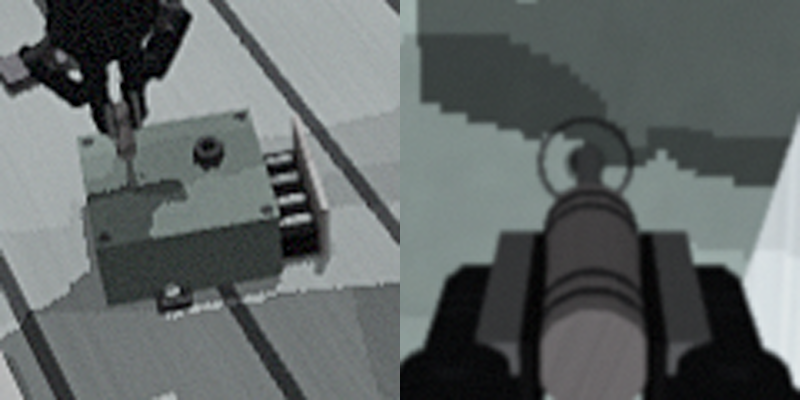

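```bash
python3 -m crank '[{"delta_pos":[-4,0,0],"twist":0},{"delta_pos":[-6,0,0],"twist":0},{"delta_pos":[-8,0,0],"twist":0},{"delta_pos":[-10,0,0],"twist":0},{"delta_pos":[-10,0,0],"twist":0},{"delta_pos":[-12,0,0],"twist":0},{"delta_pos":[-15,0,0],"twist":0},{"delta_pos":[-15,0,0],"twist":0},{"delta_pos":[-8,0,0],"twist":0},{"delta_pos":[0,0,0],"twist":0},{"delta_pos":[0,0,0],"twist":0}]'
python3 - <<'E'
from h import *
s=shot('scene','s13');w=shot('wrist','w13')
cv2.imwrite('pics/m13.png',np.hstack([cv2.resize(s['img'][80:220,220:360,::-1],(400,400),interpolation=2),cv2.resize(w['img'][150:310,240:400,::-1],(400,400),interpolation=2)]))
togo([0.5145,.1723,.2013])
E
```

```text
t: 14.18
tcp_pos: [0.6004, -0.1942, 0.2031]
ee_rot: [0.499, 0.501, -0.499, 0.501]
force: [0.0, 1.3, -1.0]
grip_width: 0.0139
t 14.28 tcp [ 0.5995 -0.194   0.2017] x [-0.001  0.    -1.   ] y [ 1.     0.004 -0.001] z [ 0.004 -1.    -0.   ] jaw yaw 0.25 delta mm [   0.7  -83.4 -366.6] F [0.6 1.4 0.1] w 0.0139
```

View pics/m13.png

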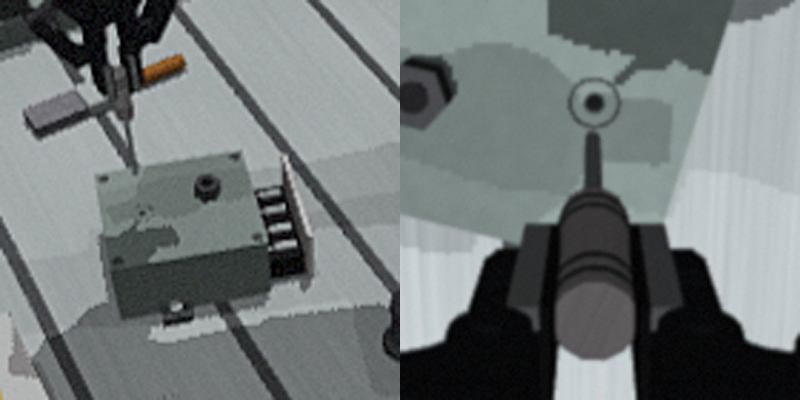

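```bash
python3 -m crank '[{"delta_pos":[0,-3,-12],"twist":0},{"delta_pos":[0,-6,-25],"twist":0},{"delta_pos":[0,-8,-35],"twist":0},{"delta_pos":[0,-8,-36],"twist":0},{"delta_pos":[0,-8,-36],"twist":0},{"delta_pos":[0,-8,-36],"twist":0},{"delta_pos":[0,-8,-36],"twist":0},{"delta_pos":[0,-8,-36],"twist":0},{"delta_pos":[0,-8,-36],"twist":0},{"delta_pos":[0,-8,-36],"twist":0},{"delta_pos":[0,-7,-25],"twist":0},{"delta_pos":[0,-2,-10],"twist":0},{"delta_pos":[0,0,0],"twist":0},{"delta_pos":[0,0,0],"twist":0},{"delta_pos":[0,0,0],"twist":0}]'
python3 - <<'E'
from h import *
togo([0.5128,.1728,.161])
w=shot('wrist','w14')
cv2.imwrite('pics/m14.png',cv2.resize(w['img'][170:230,285:345,::-1],(480,480),interpolation=2))
E
```

```text
t: 15.53
tcp_pos: [0.5164, 0.1636, 0.2023]
ee_rot: [0.499, 0.501, -0.499, 0.501]
force: [0.2, 0.0, -0.1]
grip_width: 0.014
t 15.53 tcp [0.5164 0.1636 0.2023] x [-0.    -0.001 -1.   ] y [ 1.     0.004 -0.   ] z [ 0.004 -1.     0.001] jaw yaw 0.21 delta mm [41.3 -3.5 -9.2] F [ 0.2  0.  -0.1] w 0.014
```

View pics/m14.png

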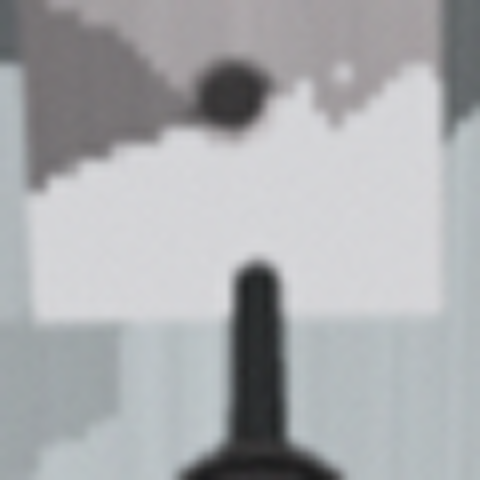

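```bash
python3 - <<'E'
from h import *
w=load('w14')
h=onz(w,313.5,181.5,.076);c=onz(w,316.75,204.8,.1266);print(h,c,(h-c)*1000)
w=load('w13');h=onz(w,240+194/2.5-.5+.2,150+103/2.5-.3,.075);c=onz(w,316.6,205,.1266);print('check case',h,c,(h-c)*1000)
E
```

```text
[0.51119416 0.17291331 0.076     ] [0.51437861 0.16414301 0.1266    ] [ -3.18445087   8.77029834 -50.6       ]
check case [ 0.59832146 -0.19409103  0.075     ] [ 0.59772238 -0.19361532  0.1266    ] [  0.59907658  -0.47571198 -51.6       ]
```

```bash
python3 -m crank '[{"delta_pos":[0,-3.2,-8.8],"twist":0},{"delta_pos":[12,0,0],"twist":0},{"delta_pos":[14,0,0],"twist":0},{"delta_pos":[10,0,0],"twist":0},{"delta_pos":[5,0,0],"twist":0},{"delta_pos":[0,0,0],"twist":0},{"delta_pos":[0,0,0],"twist":0},{"delta_pos":[0,0,0],"twist":0}]'
python3 - <<'E'
from h import *
togo([0.5128,.1728,.161])
w=shot('wrist','w15')
cv2.imwrite('pics/m15.png',cv2.resize(w['img'][180:220,295:335,::-1],(480,480),interpolation=2))
E
```

```text
t: 16.25
tcp_pos: [0.5137, 0.1734, 0.1622]
ee_rot: [0.499, 0.501, -0.499, 0.501]
force: [0.6, 0.3, -0.2]
grip_width: 0.0134
t 16.25 tcp [0.5137 0.1734 0.1622] x [ 0.001  0.    -1.   ] y [1.    0.004 0.001] z [ 0.004 -1.    -0.   ] jaw yaw 0.23 delta mm [ 1.2 -0.9  0.6] F [ 0.6  0.3 -0.2] w 0.0134
```

View pics/m15.png

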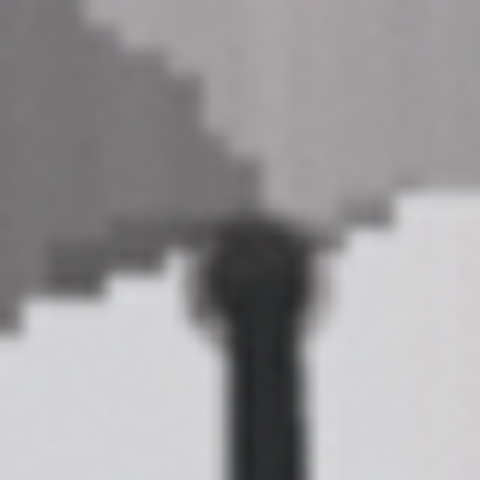

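```bash
python3 - <<'E'
from h import *
w=load('w15')
cv2.imwrite('pics/m15b.png',cv2.resize(np.clip((w['img'][192:216,304:328,::-1].astype(float)-20)*3.5,0,255).astype(np.uint8),(480,480),interpolation=0))
print(w['img'][196:212,308:326].astype(int).sum(2)//3)
E
```

```text
[[118 116 116 116 116 114 113 112 125 153 162 161 160 159 158 148 145 144]
 [114 111 111 114 112 111 104  99 110 132 145 153 156 157 154 140 132 131]
 [104  99  99  97  93  86  78  76  78  90 103 119 131 142 143 137 135 133]
 [ 95  95  90  85  82  66  59  59  59  60  68  86 102 117 129 145 181 192]
 [101 114 103  92  87  65  56  52  57  55  54  64  76 105 124 153 201 213]
 [120 166 144 113  83  57  54  54  53  57  55  53  76 131 164 190 210 213]
 [147 188 155 109  70  54  55  56  53  51  51  51  77 134 174 205 212 212]
 [195 200 150 107  67  49  50  48  48  48  47  46  74 131 170 205 214 212]
 [213 203 156 110  73  51  48  44  45  46  45  46  76 133 170 205 213 212]
 [212 206 164 109  83  59  43  43  45  46  42  48  94 147 180 206 213 212]
 [212 208 177 124 110  85  50  43  46  46  43  63 114 161 192 209 212 212]
 [212 211 199 168 141 110  62  42  44  45  44  68 130 178 204 212 213 212]
 [212 211 210 198 166 119  61  43  47  45  43  75 151 198 213 213 210 212]
 [212 211 214 211 195 145  71  40  46  44  43  78 160 206 213 213 212 212]
 [212 212 212 213 207 166  82  42  45  43  41  71 148 204 214 212 211 212]
 [212 212 212 212 208 168  85  42  44  46  43  66 142 203 213 212 212 211]]
```

View pics/m15b.png

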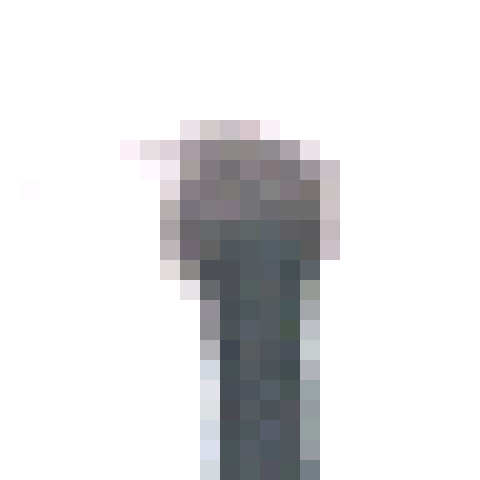

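```bash
python3 -m crank '[{"delta_pos":[2,-0.5,0],"twist":0},{"delta_pos":[2,0,0],"twist":0},{"delta_pos":[2,0,0],"twist":0},{"delta_pos":[2,0,0],"twist":0},{"delta_pos":[2,0,0],"twist":0},{"delta_pos":[2,0,0],"twist":0},{"delta_pos":[0,0,0],"twist":0},{"delta_pos":[0,0,0],"twist":0}]'
python3 - <<'E'
from h import *
w=shot('wrist','w16')
cv2.imwrite('pics/m16.png',cv2.resize(w['img'][185:225,295:335,::-1],(480,480),interpolation=2))
E
```

```text
t: 16.97
tcp_pos: [0.5126, 0.1732, 0.1494]
ee_rot: [0.499, 0.501, -0.499, 0.501]
force: [-0.8, 0.5, -0.7]
grip_width: 0.0139
```

View pics/m16.png

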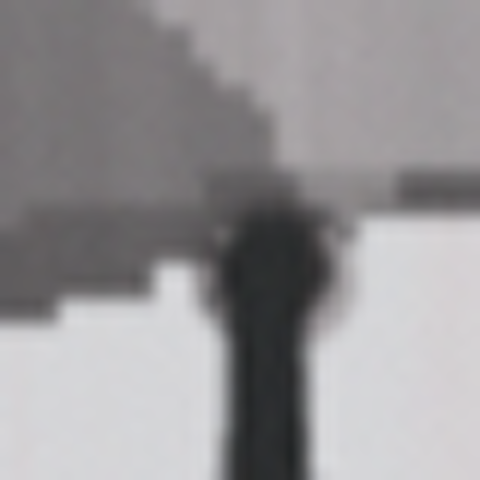

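```bash
python3 -m crank '[{"delta_pos":[3,0.3,0],"twist":0},{"delta_pos":[4,0,0],"twist":0},{"delta_pos":[4,0,0],"twist":0},{"delta_pos":[4,0,0],"twist":0},{"delta_pos":[4,0,0],"twist":0},{"delta_pos":[0,0,0],"twist":0}]'
```

```text
t: 17.52
tcp_pos: [0.5123, 0.1731, 0.1294]
ee_rot: [0.498, 0.501, -0.499, 0.501]
force: [-0.0, -0.6, -0.5]
grip_width: 0.0136
```

```bash
python3 -m crank '[{"delta_pos":[5,0,0],"twist":0},{"delta_pos":[6,0,0],"twist":0},{"delta_pos":[6,0,0],"twist":0},{"delta_pos":[6,0,0],"twist":0},{"delta_pos":[6,0,0],"twist":0},{"delta_pos":[5,0,0],"twist":0},{"delta_pos":[4,0,0],"twist":0},{"delta_pos":[2,0,0],"twist":0},{"delta_pos":[0,0,0],"twist":0},{"delta_pos":[0,0,0],"twist":0}]'
```

```text
t: 18.35
tcp_pos: [0.5131, 0.1733, 0.0906]
ee_rot: [0.499, 0.501, -0.499, 0.501]
force: [-1.4, -0.1, 0.3]
grip_width: 0.0139
```

```bash
python3 -m crank '[{"delta_pos":[2,0,0],"twist":0},{"delta_pos":[2,0,0],"twist":0},{"delta_pos":[0,0,0],"twist":0},{"delta_pos":[0,0,0],"twist":0}]'; python3 -m crank '[{"delta_pos":[1,0,0],"twist":0},{"delta_pos":[0,0,0],"twist":0},{"delta_pos":[0,0,0],"twist":0}]'
```

```text
t: 18.68
tcp_pos: [0.513, 0.1733, 0.0866]
ee_rot: [0.499, 0.501, -0.499, 0.501]
force: [0.0, 0.5, -0.5]
grip_width: 0.0138
t: 18.93
tcp_pos: [0.5131, 0.1733, 0.0856]
ee_rot: [0.499, 0.501, -0.499, 0.501]
force: [-0.6, 1.4, -0.8]
grip_width: 0.0137
```

```bash
python3 -m crank '[{"delta_pos":[1,0,0],"twist":0},{"delta_pos":[0,0,0],"twist":0},{"delta_pos":[0,0,0],"twist":0}]'; python3 -m crank '[{"delta_pos":[0.5,0,0],"twist":0},{"delta_pos":[0.5,0,0],"twist":0},{"delta_pos":[0,0,0],"twist":0}]'
```

```text
t: 19.18
tcp_pos: [0.513, 0.1733, 0.0846]
ee_rot: [0.499, 0.501, -0.499, 0.501]
force: [-0.3, -0.3, -0.6]
grip_width: 0.014
t: 19.43
tcp_pos: [0.5131, 0.1734, 0.0842]
ee_rot: [0.499, 0.501, -0.499, 0.501]
force: [-1.3, -0.4, 4.9]
grip_width: 0.0136
```

```bash
python3 -m crank '[{"delta_pos":[0,0,0],"twist":0},{"delta_pos":[0,0,0],"twist":0},{"delta_pos":[0,0,0],"twist":0},{"delta_pos":[0,0,0],"twist":0},{"delta_pos":[0,0,0],"twist":0},{"delta_pos":[0,0,0],"twist":0},{"delta_pos":[0,0,0],"twist":0},{"delta_pos":[0,0,0],"twist":0}]' 0.0
python3 - <<'E'
from h import *
w=shot('wrist','w17');togo([.512,.172,.2])
E
```

```text
t: 20.1
tcp_pos: [0.513, 0.1733, 0.0835]
ee_rot: [0.499, 0.501, -0.499, 0.501]
force: [1.0, -0.0, 0.3]
grip_width: 0.0428
t 20.15 tcp [0.5131 0.1733 0.0836] x [-0.  0. -1.] y [ 1.     0.004 -0.   ] z [ 0.004 -1.    -0.   ] jaw yaw 0.25 delta mm [-116.4   -1.1    1.3] F [0.5 0.5 1. ] w 0.0424
```

View pics/w17.png

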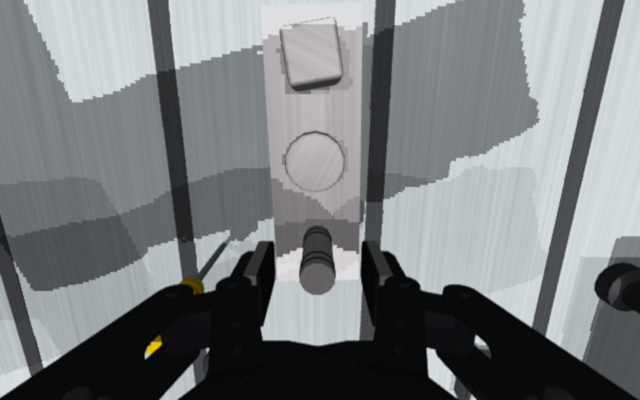

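The pin stands clear between the open pads (317,262). Next I go straight up.

```bash
python3 -m crank '[{"delta_pos":[-5,0,0],"twist":0},{"delta_pos":[-12,0,0],"twist":0},{"delta_pos":[-20,0,0],"twist":0},{"delta_pos":[-25,0,0],"twist":0},{"delta_pos":[-25,0,0],"twist":0},{"delta_pos":[-20,0,0],"twist":0},{"delta_pos":[-15,0,0],"twist":0},{"delta_pos":[0,0,0],"twist":0},{"delta_pos":[0,0,0],"twist":0},{"delta_pos":[0,0,0],"twist":0},{"delta_pos":[0,0,0],"twist":0},{"delta_pos":[0,0,0],"twist":0}]'
python3 - <<'E'
from h import *
s=shot('scene','s18');w=shot('wrist','w18');togo([.512,.172,.2])
cv2.imwrite('pics/m18.png',np.hstack([cv2.resize(s['img'][100:320,230:450,::-1],(550,550),interpolation=2)]))
E
```

```text
t: 21.15
tcp_pos: [0.5122, 0.173, 0.2043]
ee_rot: [0.498, 0.501, -0.5, 0.501]
force: [-0.2, -0.5, -0.8]
grip_width: 0.0429
t 21.25 tcp [0.5125 0.1731 0.2047] x [-0.002 -0.001 -1.   ] y [ 1.     0.004 -0.002] z [ 0.004 -1.     0.001] jaw yaw 0.25 delta mm [ 4.7 -0.5  1.1] F [ 0.5 -0.6  0.1] w 0.0428
```

View pics/m18.png

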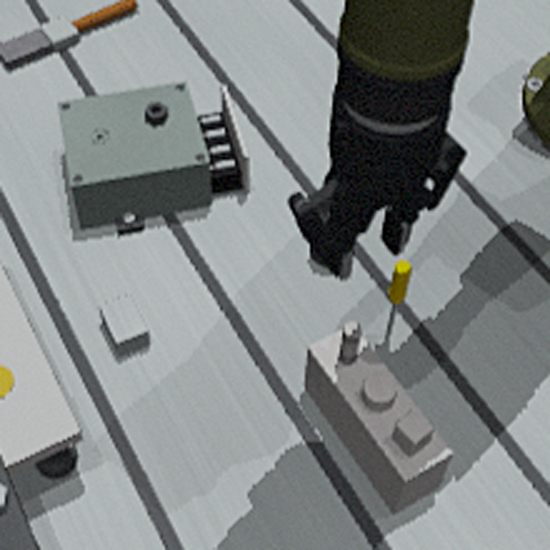

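View pics/w18.png

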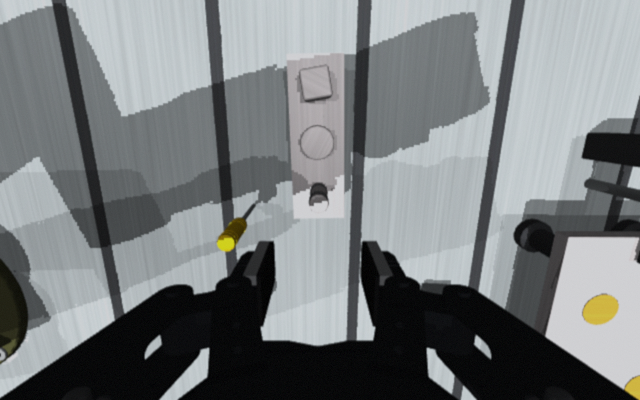

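```bash
python3 -c "
from h import *
print(r.hand_in())"
```

```text
the job is handed in; nothing more can be done
None
```

The tray is open, the release pin is back in its own rack hole, and I have handed the job in at about 21 s of the 64 s allowed. No verdict was reported.

- **Release:** I took the slim-handled pin from the rack and lowered it through the case's hole. It met the latch about 31 mm below the top. I pressed in 1 mm steps, and the highest force reading was 9.3 N, well under the 25 N limit. The camera then showed the tray sprung open.
- **Return:** The shoulder met the rack's top at the same tool height as when I grasped the pin (0.0842 m, 4.9 N). I opened the gripper and lifted it straight up by about 120 mm.
- **Last checks:**
  - The scene and wrist views show the tray out, the pin upright and home, and the gripper touching nothing.
  - The gauges, nut, brush and steel block look unmoved, by eye only; I did not measure them again.
  - The arm hid the screw-jack post in the last scene picture, and I did not check the washer again, but the arm never came near either.
- **Alignment:** My first readings of the tip over the case's hole were about 1–2 mm off. I corrected this in three small steps before inserting the pin.

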